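# Turn the circuit board over in its holder

## Task

The circuit board in the red holder lies with its component side up; push it round with the fingertips so that the bare soldered side is up and the board is left level, ready for soldering. Push gently: do not pinch the board or the holder, do not lift, shift or tip the holder, and leave the solder spool, the flux bottle, the brass pot and the screwdriver where they are.

Things in the scene. Friction and masses are not known exactly. Their poses are not given: they have to be found in the camera images.
- board: Green circuit board, 100 mm (x) by 160 mm (y) by 3 mm, held at the middle of its short edges; turns both ways about its level y axis. Origin: its centre, on that axis, 130 mm up. z points out of the component side: black chips and a silver can up to 9 mm high within 17 mm of the axis, flat specks up to 24 mm from it, bare long edges. Starts component side up, tilted up to 0.45 rad.
- solder_side (a point): Centre of the board's soldered side (its -z face, 1.5 mm from the origin; axes as the board's): flat green with rows of small silver dots and three copper strips. This side starts below and must end on top.
- pivot (a point): Pivot head at the board's +y end, on the turning axis, 97 mm from the board's centre, fixed to the holder (axes as the holder's). Friction in the pivots, about 0.06 N m (1.5 N of push at 40 mm from the axis), keeps the board at any angle it is left at: no spring, no catch, no stop within 4 rad of component side up. The board weighs about 0.12 kg.
- holder: Board holder standing loose on rubber feet, about 1.5 kg: two red A-shaped stands 160 mm long (x), inner faces 86 mm either side of the middle (y), round heads topping out at 144 mm; two 10 mm steel rods join them 22 mm up at x = +-60 mm. Open above, below, in front of and behind the board. Origin: middle of the footprint on the bench; y along the board's turning axis, z up.
- spool: Silver solder spool standing on end, 52 mm diameter, 46 mm high; origin at the centre of its underside, z up. Loose; to be left alone.
- flux: Blue flux bottle with red cap, 40 mm diameter, 100 mm high; origin at the centre of its underside, z up. Loose; to be left alone.
- pot: Open brass tip-cleaner pot, 56 mm diameter, 50 mm high; origin at the centre of its underside, z up. Loose; to be left alone.
- driver: Screwdriver with orange handle lying on the bench beyond the holder, about 150 mm long along its x (handle to -x), up to about 30 mm high; origin under its middle. Loose; to be left alone.

How it is judged:
By the outcome, as a careful person would: the job done as asked, in the order asked, and still so for the second after the job is handed in, with the robot touching nothing.
It also fails if it takes over 42 s, if anything falls off the work surface, if the arm or the gripper's body presses on something with over 40 N, if the wrist force passes 120 N, or if a joint passes its speed limit or range.

## Robot

A 7-joint arm with a two-finger parallel gripper is mounted at the origin on the work surface. World frame = base frame: x ahead of the robot, y to its left, z up, the work surface at z = 0. Lengths are in mm, angles in degrees, forces in N, time in s.
With the tool pointing down it reaches from about 425 to 875 mm from the base axis. Payload 4.7 kg.
Tool frame: the origin (TCP) lies on the mounting face of the last link; the fingertips stand 182 mm ahead of it and the grasp point (between the pads) lies 164 mm ahead of it; z points along the fingers, y is the line along which they close (so a half turn about z gives the same grasp; the last joint's range is limited). The gripper opens to 87 mm and grips with 3 to 60 N. Pads are 19 mm wide; open, the fingers measure 117 mm over their backs; the gripper's body (75 mm by 190 mm) begins 51 mm behind the grasp point.
Start: joints at [75.808, 18.392, -4.016, 83.108, 1.295, 78.541, -3.26], TCP at [168.215, -627.862, 404.787] pointing down, gripper open.
Joint ranges: [-163.93, 163.93], [-17.29, 119.83], [-79.2, 71.16], [3.27, 140.29], [-89.18, 269.18], [5.43, 117.66], [-154.24, 154.24]. Speed limits (degrees/s): [147.25, 147.25, 180, 180, 180, 180, 180].

## Interface

Orientations are given as a 3x3 rotation matrix whose columns are the frame's x, y, z axes.
In Python, from rig import r, vision gives the robot as it stands.
- The arm moves only by the tool arm_command, never from a script. Its argument "commands" is a list of rows, each a list of 6 numbers: the shift along the tool's x, y, z each as a share of 0.5 m, from -1 to 1, then the turn, a rotation vector about the tool's x, y, z each as a share of 0.5 rad, from -1 to 1. A call has exactly 8 rows; each row is the pose to reach, as a shift and turn from the pose commanded when the call began, along the tool's axes at that moment; what a row does not reach only later rows make up. A row lasts 1/12 s, in which the tool goes at most 41.7 mm and 7.16 degrees, less where a joint would pass 70% of its speed; a pose out of reach is approached as far as the arm can. A call with a number of a shift or a turn outside -1 to 1 is refused whole. A call with a gripper value outside its range is refused whole. "jaw" is the opening, from 0 (shut) to 1 (fully open), set as the call begins (left out, the last holds). The fingers move at their own pace and stop on an object; "newtons" is the grip in N (left out, the last holds). Time passes only in rows, so rows that repeat a pose let the fingers close, or fill a call up. It gives the time, the measured TCP pose, the force, the opening and the grip force at its end, in the units of the state.
- r.state(): the state, without advancing time (a new reading comes with each control period).
- vision.snapshot(name): name is "scene" or "top" or "wrist"; returns (picture, depth): 384x512x3 uint8, red, green, blue; 384x512 float32, mm along the optical axis (not along the pixel's ray), 0 where there is no reading.
- vision.camera_model(name): a dict with "vertical_fov" (degrees; the focal length in pixels is half the picture's height over the tangent of half this angle, whatever the lens; pixels are square), "cx", "cy" (the principal point, pixels), "dist_coeffs" ([k1, k2, p1, p2, k3] as OpenCV has them; the pictures are not rectified), "pose" (4x4, takes a point from camera to world coordinates); the wrist camera has in their place "T_tool_cam" (4x4, takes a point from camera to tool coordinates, whose origin is the TCP and whose axes are the flange's). Camera axes: x right, y up, looking along -z (the intrinsics and any distortion apply to the point x, -y, -z); pixel columns grow to the right and rows downward; lengths in mm; the calibration is good to about 2 mm. A picture is of the moment at which its call begins: read the wrist's pose just before it. camera_model takes no time and is no camera call.
- r.hand_in(): hands the job in; it is judged then, once.
The state is a dict: "time_s": time; "joint_positions": joint angles; "joint_velocities": joint speeds; "joint_torque": joint torques, N m; "tool_pos": TCP position; "tool_rot": TCP orientation; "ft_force": force on the tool from outside, world axes, zero at the start; "ft_torque": the same for the moment, N m; "opening": opening from 0.0 (shut) to 1.0 (fully open); "gripper_force": force on a finger pad.
Only numpy, scipy, OpenCV 4.12 (cv2) and the standard library are available. Lean on these libraries where they do the work, as an engineer would, in place of code of your own. Each camera call takes 0.05 s, during which the arm holds its last target. There are 200 camera calls.

## Working session

There is one attempt and no reset: what is moved stays moved. The work goes in short steps, Python scripts to look and compute and a tool call to move; the robot and the scene stay as the last step left them, time stands still between calls to the robot, and variables do not carry over. Pictures are saved under pics/ and viewed, at most 10 in all, crops included, and the job is handed in when it is done.

Besides the shell and the picture viewer there is one more tool, called after "Request:" by a JSON object that holds its "method" and its "body", one argument or row to a line. arm_command: Moves the arm, as the interface text tells. Its arguments: {"type":"object","properties":{"commands":{"type":"array","items":{"type":"array","items":{"type":"number","minimum":-1,"maximum":1}}},"jaw":{"type":"number"},"newtons":{"type":"number"}},"required":["commands"]}

```bash
mkdir -p pics; cat > h.py <<'E'
import numpy as np, cv2
from rig import r, vision
def cam(name, st=None):
    m=vision.camera_model(name)
    if 'pose' in m: T=np.array(m['pose'])
    else:
        W=np.eye(4); W[:3,:3]=st['tool_rot']; W[:3,3]=st['tool_pos']; T=W@np.array(m['T_tool_cam'])
    f=192/np.tan(np.radians(m['vertical_fov'])/2)
    K=np.array([[f,0,m['cx']],[0,f,m['cy']],[0,0,1.]])
    return T,K,np.array(m['dist_coeffs'],float)
def shot(name):
    st=r.state(); p,d=vision.snapshot(name); return p,d,cam(name,st)
def cloud(d,c):
    T,K,D=c; v,u=np.mgrid[0:384,0:512]
    n=cv2.undistortPoints(np.stack([u,v],-1).reshape(-1,1,2).astype(float),K,D).reshape(384,512,2)
    P=np.stack([n[...,0]*d,-n[...,1]*d,-d],-1)
    return P@T[:3,:3].T+T[:3,3]
E
python3 - <<'E'
from h import *
for n in('scene','top'):
    p,d,c=shot(n); cv2.imwrite(f'pics/{n}0.png',p[...,::-1]); np.savez(f'{n}0.npz',p=p,X=cloud(d,c),d=d)
    print(n,c[0].round(2).tolist(),c[1][0,0])
s=r.state();print({k:np.round(v,3).tolist() for k,v in s.items()})
E
```

```text
scene [[0.48, -0.52, 0.7, 1271.79], [0.88, 0.29, -0.38, -318.83], [-0.0, 0.8, 0.6, 718.03], [0.0, 0.0, 0.0, 1.0]] 438.22320608046573
top [[0.01, 0.99, -0.12, 461.08], [-1.0, 0.01, -0.01, 78.57], [-0.0, 0.12, 0.99, 1012.83], [0.0, 0.0, 0.0, 1.0]] 357.4365315582578
{'time_s': 0.1, 'joint_positions': [75.806, 18.434, -4.014, 83.168, 1.293, 78.542, -3.258], 'joint_velocities': [0.016, -0.111, 0.084, -0.101, -0.022, 0.007, 0.077], 'joint_torque': [-0.0, -49.257, -0.406, -31.34, -0.064, 0.039, 0.0], 'tool_pos': [168.166, -627.676, 403.787], 'tool_rot': [[0.966, 0.259, -0.001], [0.259, -0.966, 0.002], [-0.0, -0.002, -1.0]], 'ft_force': [0.458, -0.44, 0.661], 'ft_torque': [-0.076, 0.002, -0.017], 'gripper_force': 0.0, 'opening': 0.997}
```

View pics/scene0.png

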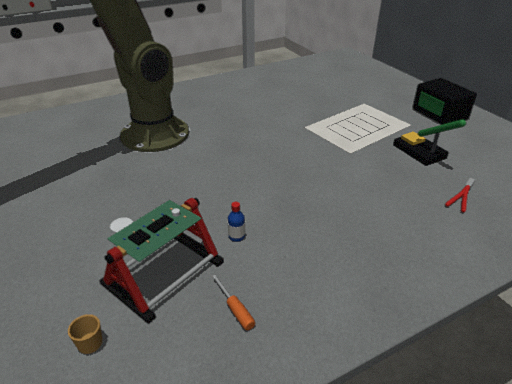

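View pics/top0.png

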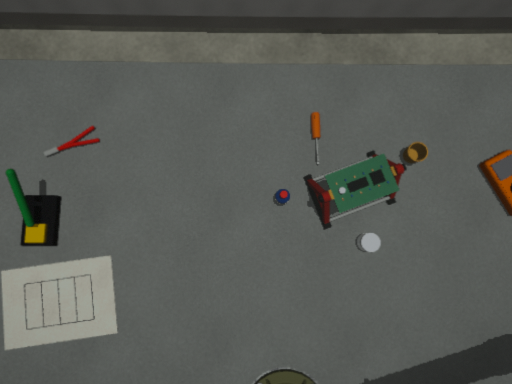

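The scene view shows the holder at about (160,255), with the board tilted, the spool behind it, the pot at (87,335), the flux at (237,222) and the driver at (235,303). In the top view the board is at (360,187), the flux at (283,196), the spool at (370,242), the pot at (416,152) and the driver at (316,137).

```bash
python3 - <<'E'
from h import *
for n in('top','scene'):
    z=np.load(f'{n}0.npz'); p,X=z['p'],z['X']; hsv=cv2.cvtColor(p,cv2.COLOR_RGB2HSV).astype(int)
    H,S,V=hsv[...,0],hsv[...,1],hsv[...,2]
    near=(X[...,0]>250)&(X[...,0]<900)&(X[...,1]<80)&(X[...,1]>-420)&(z['d']>0)
    print(n)
    red=((H<6)|(H>174))&(S>150)&(V>50)&near&(X[...,2]>15)
    B=near&(H>60)&(H<90)&(S>90)&(X[...,2]>80)&(X[...,2]<200)
    Q=X[B]; c=Q.mean(0); u,s,vt=np.linalg.svd(Q-c,full_matrices=False)
    ok=abs((Q-c)@vt[2])<4;Q=Q[ok];c=Q.mean(0);u,s,vt=np.linalg.svd(Q-c,full_matrices=False)
    nn=vt[2]*np.sign(vt[2][2])
    m=B.astype(np.uint8); 
    h=(Q-c)@vt[:2].T; rect=cv2.minAreaRect(h.astype(np.float32)); cc=c+np.array(rect[0])@vt[:2]
    print('board n',len(Q),'c',c.round(1),'rectc',cc.round(1),rect[1:],'long',vt[0].round(3),'normal',nn.round(3),s.round(0))
    for name,mm in dict(red=red,orange=(H>=6)&(H<14)&(S>180)&near&(X[...,2]>8),blue=(H>105)&(H<125)&(S>150)&near,brass=(H>=14)&(H<24)&(S>130)&near,white=(S<30)&(V>150)&near).items():
        k,l,st,ce=cv2.connectedComponentsWithStats(mm.astype(np.uint8))
        for i in range(1,k):
            if st[i,4]>=15:
                q=X[l==i]; print(name,st[i,4],ce[i].round(0),'med',np.median(q,0).round(0),'lo',np.percentile(q,3,axis=0).round(0),'hi',np.percentile(q,97,axis=0).round(0))
E
```

```text
top
board n 1958 c [ 596.4 -176.3  131.9] rectc [ 596.9 -177.   131.9] ((98.05778503417969, 159.348876953125), 89.6402359008789) long [-0.371  0.928  0.003] normal [-0.019 -0.01   1.   ] [2094. 1373.   67.]
red 108 [397. 169.] med [ 633. -266.  140.] lo [ 610. -277.   99.] hi [ 657. -258.  145.]
red 257 [323. 199.] med [557. -88.  97.] lo [ 505. -109.   31.] hi [614. -63. 145.]
red 43 [283. 194.] med [570.  15. 100.] lo [562.   8.  97.] hi [578.  23. 103.]
red 16 [392. 195.] med [ 579. -286.   38.] lo [ 574. -291.   28.] hi [ 583. -282.   49.]
orange 170 [315. 125.] med [779. -80.  24.] lo [745. -92.  20.] hi [813. -72.  28.]
blue 53 [281. 198.] med [561.  21.  70.] lo [553.   0.  64.] hi [580.  32.  76.]
brass 360 [416. 152.] med [ 702. -364.   33.] lo [ 674. -378.    3.] hi [ 721. -330.   52.]
brass 38 [393. 170.] med [ 629. -256.  134.] lo [ 617. -261.  117.] hi [ 643. -250.  137.]
brass 26 [331. 194.] med [ 567. -100.  135.] lo [ 557. -106.  133.] hi [577. -93. 137.]
white 21 [342. 190.] med [ 577. -126.  141.] lo [ 572. -131.  139.] hi [ 582. -121.  144.]
white 262 [371. 242.] m
[... 613 characters left out ...]
orange 414 [240. 313.] med [789. -88.  24.] lo [748. -96.  12.] hi [818. -76.  27.]
blue 190 [236. 219.] med [583.   6.  67.] lo [568.  -6.  51.] hi [591.  24.  80.]
blue 29 [237. 239.] med [588.   5.   7.] lo [574.  -6.   4.] hi [592.  22.  11.]
brass 31 [186. 207.] med [ 570. -101.  135.] lo [ 559. -107.  131.] hi [579. -96. 137.]
brass 29 [122. 251.] med [ 635. -254.  135.] lo [ 621. -258.  129.] hi [ 641. -251.  138.]
brass 954 [ 86. 333.] med [ 690. -357.   33.] lo [ 675. -379.    6.] hi [ 725. -334.   51.]
white 27 [175. 210.] med [ 577. -128.  141.] lo [ 571. -133.  140.] hi [ 585. -121.  143.]
white 203 [120. 224.] med [ 446. -226.   47.] lo [ 427. -245.   44.] hi [ 466. -202.   49.]
```

Request:
{"method": "arm_command", "body": {
  "commands": [
    [0.06, -0.04, 0, 0, 0, 0],
    [0.13, -0.085, 0, 0, 0, 0],
    [0.2, -0.13, 0, 0, 0, 0],
    [0.27, -0.175, 0, 0, 0, 0],
    [0.33, -0.22, 0, 0, 0, 0],
    [0.4, -0.26, 0, 0, 0, 0],
    [0.46, -0.305, 0, 0, 0, 0],
    [0.5, -0.33, 0, 0, 0, 0]
  ],
  "jaw": 0
}}

```text
time_s: 0.77
tool_pos: [369.8, -399.7, 404.6]
tool_rot: [[0.965, 0.264, 0.001], [0.264, -0.965, 0.002], [0.001, -0.001, -1.0]]
ft_force: [0.1, -0.5, 0.4]
opening: 0.478
gripper_force: 0.0
```

Request:
{"method": "arm_command", "body": {
  "commands": [
    [0.06, -0.04, 0, 0, 0, -0.03],
    [0.13, -0.085, 0, 0, 0, -0.06],
    [0.2, -0.13, 0, 0, 0, -0.1],
    [0.27, -0.175, 0, 0, 0, -0.14],
    [0.33, -0.22, 0, 0, 0, -0.18],
    [0.4, -0.26, 0, 0, 0, -0.2],
    [0.45, -0.29, 0.0, 0, 0, -0.22],
    [0.465, -0.304, 0.0, 0, 0, -0.235]
  ]
}}

```text
time_s: 1.43
tool_pos: [555.0, -191.5, 404.4]
tool_rot: [[0.926, 0.378, 0.001], [0.378, -0.926, 0.003], [0.002, -0.002, -1.0]]
ft_force: [0.3, 0.8, -0.1]
opening: 0.011
gripper_force: 0.0
```

```bash
cat >> h.py <<'E'
C=np.array([600,-177.5]); a_=np.radians(21.7); b=np.array([np.cos(a_),np.sin(a_)]); a=np.array([-b[1],b[0]])
def where():
    s=r.state(); R=np.array(s['tool_rot']); tip=np.array(s['tool_pos'])+182*R[:,2]; q=tip[:2]-C
    print('t',round(s['time_s'],2),'tip s,t,z-130:',(q@b).round(1),(q@a).round(1),(tip[2]-130).round(1),'yaw',np.degrees(np.arctan2(R[1,0],R[0,0])).round(2),'ztilt',R[:,2].round(3),'F',np.round(s['ft_force'],1),'open',round(s['opening'],2))
E
python3 - <<'E'
from h import *
where()
p,d,c=shot('wrist'); cv2.imwrite('pics/w1.png',p[...,::-1])
E
```

```text
t 1.43 tip s,t,z-130: -46.6 4.1 92.4 yaw 22.18 ztilt [ 0.001  0.003 -1.   ] F [ 0.3  0.8 -0.1] open 0.01
```

View pics/w1.png

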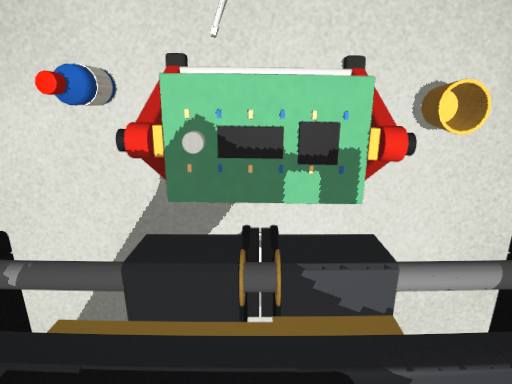

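The wrist view shows the board square to the gripper at (265,140), with its heads at (140,140) and (397,143). I'll refine the axis from this view's depth.

```bash
cat >> h.py <<'E'
def board(n='wrist'):
    p,d,c=shot(n); X=cloud(d,c); hsv=cv2.cvtColor(p,cv2.COLOR_RGB2HSV).astype(int); H,S=hsv[...,0],hsv[...,1]
    q=X[...,:2]-C; s_=q@b; t_=q@a
    B=(H>60)&(H<90)&(S>90)&(d>0)&(abs(t_)<76)&(abs(s_)<60)&(X[...,2]>70)&(X[...,2]<190)
    S_,Z=s_[B],X[...,2][B]-130
    m=np.stack([S_,Z],1); 
    for _ in range(4):
        c0=m.mean(0); v=np.linalg.svd(m-c0,full_matrices=False)[2]; e=(m-c0)@v[1]; m=m[abs(e)<max(2,2*e.std())]
    f=v[0]*np.sign(v[0][0]); h=(m-c0)@f
    print(n,len(m),'slope deg (far up +):',np.degrees(np.arctan2(f[1],f[0])).round(1),'ends (s,z):',(c0+np.percentile(h,1)*f).round(1),(c0+np.percentile(h,99)*f).round(1),'t',np.percentile(t_[B],[1,99]).round(1))
E
python3 - <<'E'
from h import *
where();board()
E
```

```text
t 1.48 tip s,t,z-130: -46.9 4.4 92.2 yaw 22.23 ztilt [ 0.001  0.003 -1.   ] F [ 1.   1.8 -0.1] open 0.0
wrist 20138 slope deg (far up +): 1.3 ends (s,z): [-50.2  -0.4] [46.9  1.8] t [-74.7  74.8]
```

Request:
{"method": "arm_command", "body": {
  "commands": [
    [-0.003, 0.002, 0.03, 0, 0, -0.0],
    [-0.006, 0.004, 0.06, 0, 0, 0],
    [-0.009, 0.006, 0.09, 0, 0, 0.005],
    [-0.011, 0.009, 0.12, 0, 0, 0.01],
    [-0.011, 0.009, 0.145, 0, 0, 0.015],
    [-0.011, 0.009, 0.16, 0, 0, 0.015],
    [-0.011, 0.009, 0.17, 0, 0, 0.015],
    [-0.011, 0.009, 0.172, 0, 0, 0.015]
  ]
}}

```text
time_s: 2.2
tool_pos: [548.2, -203.5, 317.9]
tool_rot: [[0.932, 0.362, -0.001], [0.362, -0.932, 0.0], [-0.001, -0.001, -1.0]]
ft_force: [-0.5, 0.7, -0.2]
opening: 0.004
gripper_force: 0.0
```

```bash
python3 -c "
from h import *
where()"
```

```text
t 2.2 tip s,t,z-130: -57.9 -4.9 5.9 yaw 21.25 ztilt [-0.001  0.    -1.   ] F [-0.5  0.7 -0.2] open 0.0
```

Request:
{"method": "arm_command", "body": {
  "commands": [
    [0.005, -0.005, 0, 0, 0, -0.005],
    [0.01, -0.009, 0, 0, 0, -0.01],
    [0.01, -0.009, 0, 0, 0, -0.015],
    [0.01, -0.009, 0, 0, 0, -0.015],
    [0.01, -0.009, 0, 0, 0, -0.015],
    [0.01, -0.009, 0, 0, 0, -0.015],
    [0.01, -0.009, 0, 0, 0, -0.015],
    [0.01, -0.009, 0, 0, 0, -0.015]
  ]
}}

```text
time_s: 2.87
tool_pos: [551.8, -197.1, 318.8]
tool_rot: [[0.929, 0.37, -0.0], [0.37, -0.929, -0.0], [-0.0, 0.0, -1.0]]
ft_force: [-0.3, 0.4, 0.0]
opening: 0.004
gripper_force: 0.0
```

```bash
python3 -c "
from h import *
where();board();where()"
```

```text
t 2.87 tip s,t,z-130: -52.1 -0.4 6.8 yaw 21.72 ztilt [-0. -0. -1.] F [-0.3  0.4  0. ] open 0.0
wrist 43452 slope deg (far up +): 1.3 ends (s,z): [-47.8  -0.3] [47.   1.8] t [-74.8  74.8]
t 2.92 tip s,t,z-130: -52.1 -0.4 6.8 yaw 21.72 ztilt [-0. -0. -1.] F [-0.3 -0.   0.4] open 0.0
```

Request:
{"method": "arm_command", "body": {
  "commands": [
    [0, 0, 0.008, 0, 0, 0],
    [0, 0, 0.016, 0, 0, 0],
    [0.001, 0, 0.024, 0, 0, 0],
    [0.002, 0, 0.032, 0, 0, 0],
    [0.004, 0, 0.039, 0, 0, 0],
    [0.006, 0, 0.046, 0, 0, 0],
    [0.009, 0, 0.052, 0, 0, 0],
    [0.012, 0, 0.058, 0, 0, 0]
  ]
}}

```text
time_s: 3.58
tool_pos: [557.5, -194.7, 289.5]
tool_rot: [[0.929, 0.37, -0.0], [0.37, -0.929, -0.0], [-0.0, 0.0, -1.0]]
ft_force: [0.7, 0.5, 1.5]
opening: 0.008
gripper_force: 0.8
```

```bash
python3 -c "
from h import *
where();board()"
```

```text
t 3.58 tip s,t,z-130: -45.8 -0.3 -22.5 yaw 21.73 ztilt [-0. -0. -1.] F [0.7 0.5 1.5] open 0.01
wrist 47669 slope deg (far up +): 36.7 ends (s,z): [-40.  -27.3] [37.4 30.4] t [-74.7  74.7]
```

Request:
{"method": "arm_command", "body": {
  "commands": [
    [0.003, 0, 0.004, 0, 0, 0],
    [0.006, 0, 0.008, 0, 0, 0],
    [0.009, 0, 0.012, 0, 0, 0],
    [0.012, 0, 0.015, 0, 0, 0],
    [0.015, 0, 0.018, 0, 0, 0],
    [0.018, 0, 0.021, 0, 0, 0],
    [0.021, 0, 0.024, 0, 0, 0],
    [0.023, 0, 0.026, 0, 0, 0]
  ]
}}

```text
time_s: 4.3
tool_pos: [568.2, -190.5, 276.6]
tool_rot: [[0.929, 0.37, -0.0], [0.37, -0.929, -0.0], [-0.0, 0.0, -1.0]]
ft_force: [-0.7, -1.1, 1.7]
opening: 0.005
gripper_force: 0.7
```

```bash
python3 -c "
from h import *
where();board()"
```

```text
t 4.3 tip s,t,z-130: -34.3 -0.3 -35.4 yaw 21.74 ztilt [-0. -0. -1.] F [-0.7 -1.1  1.7] open 0.01
wrist 18038 slope deg (far up +): 60.2 ends (s,z): [-19.4 -27.8] [21.9 44.3] t [-73.8  74.1]
```

Request:
{"method": "arm_command", "body": {
  "commands": [
    [-0.012, 0, -0.005, 0, 0, 0],
    [-0.02, 0, -0.03, 0, 0, 0],
    [-0.03, 0, -0.07, 0, 0, 0],
    [-0.03, 0, -0.12, 0, 0, 0],
    [-0.03, 0, -0.17, 0, 0, 0],
    [-0.03, 0, -0.21, 0, 0, 0],
    [-0.03, 0, -0.23, 0, 0, 0],
    [-0.03, 0, -0.23, 0, 0, 0]
  ]
}}

```text
time_s: 5.02
tool_pos: [554.5, -196.2, 395.3]
tool_rot: [[0.929, 0.37, 0.005], [0.37, -0.929, -0.003], [0.004, 0.004, -1.0]]
ft_force: [0.0, -0.2, -0.2]
opening: 0.004
gripper_force: 0.0
```

Request:
{"method": "arm_command", "body": {
  "commands": [
    [0.03, 0, 0, 0, 0, 0],
    [0.07, 0, 0, 0, 0, 0],
    [0.11, 0, 0, 0, 0, 0],
    [0.15, 0, 0, 0, 0, 0],
    [0.18, 0, 0, 0, 0, 0],
    [0.2, 0, 0, 0, 0, 0],
    [0.2, 0, 0, 0, 0, 0],
    [0.2, 0, 0, 0, 0, 0]
  ]
}}

```text
time_s: 5.68
tool_pos: [646.7, -159.0, 390.5]
tool_rot: [[0.929, 0.371, -0.002], [0.371, -0.929, 0.0], [-0.002, -0.001, -1.0]]
ft_force: [-0.2, 0.0, -0.6]
opening: 0.008
gripper_force: 0.0
```

Request:
{"method": "arm_command", "body": {
  "commands": [
    [0, 0, 0.02, 0, 0, 0],
    [0, 0, 0.04, 0, 0, 0],
    [0, 0, 0.06, 0, 0, 0],
    [0, 0, 0.08, 0, 0, 0],
    [0, 0, 0.09, 0, 0, 0],
    [0, 0, 0.1, 0, 0, 0],
    [0, 0, 0.1, 0, 0, 0],
    [0, 0, 0.1, 0, 0, 0]
  ]
}}

```text
time_s: 6.35
tool_pos: [647.0, -159.1, 341.6]
tool_rot: [[0.929, 0.37, -0.0], [0.37, -0.929, 0.0], [-0.0, -0.0, -1.0]]
ft_force: [0.2, -0.6, 1.3]
opening: 0.003
gripper_force: 0.0
```

```bash
python3 -c "
from h import *
where();p,d,c=shot('scene'); cv2.imwrite('pics/s2.png',p[140:370,40:300,::-1].repeat(2,0).repeat(2,1))"
```

```text
t 6.35 tip s,t,z-130: 50.5 -0.2 29.6 yaw 21.73 ztilt [-0.  0. -1.] F [ 0.2 -0.6  1.3] open 0.0
```

View pics/s2.png

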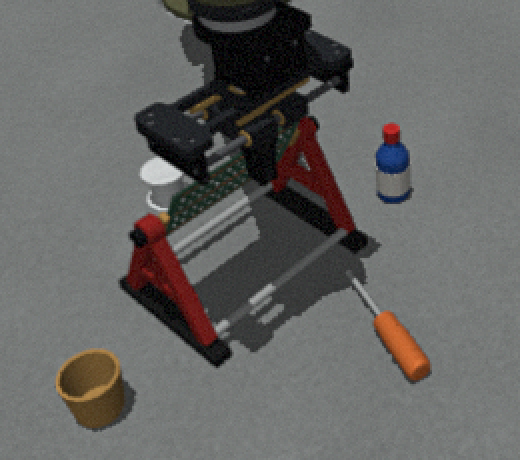

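The board stands at about 60°, soldered side facing the far side, and the finger is clear behind it at (262,150) in the crop. Next I push it back toward the robot.

Request:
{"method": "arm_command", "body": {
  "commands": [
    [-0.014, 0, 0, 0, 0, 0],
    [-0.026, 0, 0, 0, 0, 0],
    [-0.036, 0, 0, 0, 0, 0],
    [-0.046, 0, 0, 0, 0, 0],
    [-0.056, 0, 0, 0, 0, 0],
    [-0.066, 0, 0, 0, 0, 0],
    [-0.076, 0, 0, 0, 0, 0],
    [-0.084, 0, 0, 0, 0, 0]
  ]
}}

```text
time_s: 7.07
tool_pos: [607.5, -174.9, 341.8]
tool_rot: [[0.929, 0.37, 0.0], [0.37, -0.929, -0.0], [0.0, 0.0, -1.0]]
ft_force: [2.2, 1.2, 0.3]
opening: 0.002
gripper_force: 1.1
```

```bash
python3 -c "
from h import *
where()"
```

```text
t 7.07 tip s,t,z-130: 7.9 -0.4 29.8 yaw 21.71 ztilt [ 0. -0. -1.] F [2.2 1.2 0.3] open 0.0
```

Request:
{"method": "arm_command", "body": {
  "commands": [
    [-0.007, 0, 0, 0, 0, 0],
    [-0.014, 0, 0, 0, 0, 0],
    [-0.021, 0, 0, 0, 0, 0],
    [-0.028, 0, 0, 0, 0, 0],
    [-0.035, 0, 0, 0, 0, 0],
    [-0.041, 0, 0, 0, 0, 0],
    [-0.047, 0, 0, 0, 0, 0],
    [-0.051, 0, 0, 0, 0, 0]
  ]
}}

```text
time_s: 7.73
tool_pos: [583.9, -184.2, 341.8]
tool_rot: [[0.929, 0.37, -0.0], [0.37, -0.929, -0.0], [-0.0, 0.0, -1.0]]
ft_force: [1.1, 0.1, 0.5]
opening: 0.004
gripper_force: 0.8
```

```bash
python3 -c "
from h import *
where();board()"
```

```text
t 7.73 tip s,t,z-130: -17.5 -0.3 29.8 yaw 21.72 ztilt [-0. -0. -1.] F [1.1 0.1 0.5] open 0.0
wrist 18076 slope deg (far up +): -46.5 ends (s,z): [-21.2  21.8] [ 32.4 -34.8] t [-75.   75.1]
```

Request:
{"method": "arm_command", "body": {
  "commands": [
    [-0.007, 0, 0.006, 0, 0, 0],
    [-0.012, 0, 0.011, 0, 0, 0],
    [-0.016, 0, 0.017, 0, 0, 0],
    [-0.019, 0, 0.023, 0, 0, 0],
    [-0.022, 0, 0.029, 0, 0, 0],
    [-0.0245, 0, 0.036, 0, 0, 0],
    [-0.026, 0, 0.043, 0, 0, 0],
    [-0.026, 0, 0.043, 0, 0, 0]
  ]
}}

```text
time_s: 8.45
tool_pos: [571.7, -189.1, 319.2]
tool_rot: [[0.929, 0.37, -0.002], [0.37, -0.929, 0.0], [-0.002, -0.001, -1.0]]
ft_force: [0.5, 1.1, 0.1]
opening: 0.004
gripper_force: 0.1
```

```bash
python3 -c "
from h import *
where();board()"
```

```text
t 8.45 tip s,t,z-130: -30.8 -0.2 7.2 yaw 21.72 ztilt [-0.002  0.    -1.   ] F [0.5 1.1 0.1] open 0.0
wrist 32063 slope deg (far up +): -7.5 ends (s,z): [-30.4   4.5] [46.9 -5.7] t [-74.9  74.9]
```

Request:
{"method": "arm_command", "body": {
  "commands": [
    [-0.001, 0, 0.002, 0, 0, 0],
    [-0.001, 0, 0.004, 0, 0, 0],
    [-0.002, 0, 0.006, 0, 0, 0],
    [-0.002, 0, 0.008, 0, 0, 0],
    [-0.002, 0, 0.0095, 0, 0, 0],
    [-0.002, 0, 0.0105, 0, 0, 0],
    [-0.002, 0, 0.0105, 0, 0, 0],
    [-0.002, 0, 0.0105, 0, 0, 0]
  ]
}}

```text
time_s: 9.17
tool_pos: [571.3, -189.3, 314.8]
tool_rot: [[0.929, 0.37, -0.0], [0.37, -0.929, -0.0], [-0.0, 0.0, -1.0]]
ft_force: [-0.5, -0.8, 0.4]
opening: 0.005
gripper_force: 0.1
```

```bash
python3 -c "
from h import *
where();board();board('top')"
```

```text
t 9.17 tip s,t,z-130: -31.0 -0.4 2.8 yaw 21.73 ztilt [-0. -0. -1.] F [-0.5 -0.8  0.4] open 0.01
wrist 33461 slope deg (far up +): -0.9 ends (s,z): [-30.    1.1] [47.2 -0.1] t [-74.9  75. ]
top 480 slope deg (far up +): -0.7 ends (s,z): [-43.1   2.2] [46.2  1.2] t [-74.4  75.7]
```

Request:
{"method": "arm_command", "body": {
  "commands": [
    [0, 0, 0.0006, 0, 0, 0],
    [0, 0, 0.0012, 0, 0, 0],
    [0, 0, 0.0012, 0, 0, 0],
    [0, 0, 0.0012, 0, 0, 0],
    [0, 0, -0.01, 0, 0, 0],
    [0, 0, -0.03, 0, 0, 0],
    [0, 0, -0.06, 0, 0, 0],
    [0, 0, -0.1, 0, 0, 0]
  ]
}}

```text
time_s: 9.93
tool_pos: [570.9, -189.2, 365.0]
tool_rot: [[0.929, 0.37, -0.002], [0.37, -0.929, 0.001], [-0.002, -0.001, -1.0]]
ft_force: [-0.4, 0.2, 1.2]
opening: 0.004
gripper_force: 0.0
```

Request:
{"method": "arm_command", "body": {
  "commands": [
    [-0.02, 0, -0.04, 0, 0, 0],
    [-0.06, 0, -0.08, 0, 0, 0],
    [-0.1, 0, -0.12, 0, 0, 0],
    [-0.14, 0, -0.14, 0, 0, 0],
    [-0.14, 0, -0.14, 0, 0, 0],
    [-0.14, 0, -0.14, 0, 0, 0],
    [-0.14, 0, -0.14, 0, 0, 0],
    [-0.14, 0, -0.14, 0, 0, 0]
  ]
}}

```text
time_s: 10.6
tool_pos: [506.8, -214.3, 434.3]
tool_rot: [[0.928, 0.372, -0.001], [0.372, -0.928, 0.001], [-0.0, -0.001, -1.0]]
ft_force: [0.6, -1.1, -0.1]
opening: 0.002
gripper_force: 0.0
```

```bash
python3 -c "
from h import *
where();board();board('top');board('scene')
p,d,c=shot('scene'); cv2.imwrite('pics/s3.png',p[140:370,40:300,::-1].repeat(2,0).repeat(2,1))"
```

```text
t 10.6 tip s,t,z-130: -100.2 0.4 122.3 yaw 21.82 ztilt [-0.001  0.001 -1.   ] F [ 0.6 -1.1 -0.1] open 0.0
wrist 17887 slope deg (far up +): -0.5 ends (s,z): [-50.5   1.2] [46.8  0.3] t [-74.8  74.8]
top 1213 slope deg (far up +): -0.4 ends (s,z): [-50.7   2.2] [45.8  1.4] t [-75.   75.2]
scene 1272 slope deg (far up +): -0.5 ends (s,z): [-49.6   2.6] [47.5  1.7] t [-75.6  75.2]
```

View pics/s3.png

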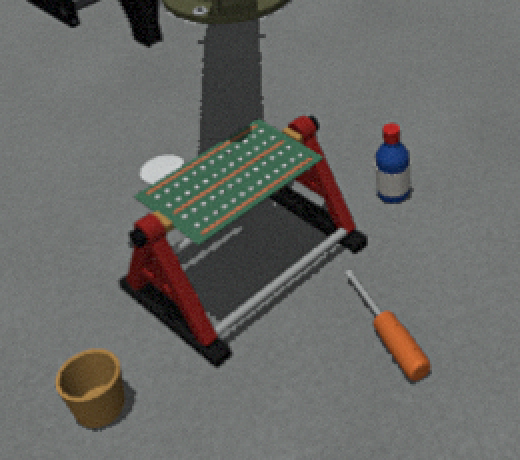

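The soldered side is up, with dots and copper strips at (230,180), and the board is level to about 0.5°. The holder and the loose items haven't moved, and the arm is clear, so I'm handing in.

```bash
python3 -c "
from rig import r
print(r.hand_in())"
```

```text
the job is handed in; nothing more can be done
None
```

The board now lies soldered side up, level to about 0.5°; the holder and the other items look unmoved in the last picture, and the job was handed in at about 11 s.

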